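# Check the lid switch of the cutlery steriliser

### The arm

A 7-joint arm with a two-finger parallel gripper is mounted at the origin on a cart in front of the work surface, level with it; the furniture and walls round the work are solid. World frame = base frame: x ahead of the robot, y to its left, z up, the work surface at z = 0. Lengths are in m, angles in rad, forces in N, time in s.
With the tool pointing down it reaches from about 0.425 to 0.875 m from the base axis. Payload 4.7 kg.
Tool frame: the origin (TCP) lies midway between the tips of the shut fingers; the grasp point (between the pads) lies 19 mm behind it (ctrl.grip_point_offset is the distance from the TCP to the grasp point, in m); z points along the fingers, y is the line along which they close (so a half turn about z gives the same grasp; the last joint's range is limited). The gripper opens to 87 mm and grips with 3 to 60 N. Pads are 19 mm wide; open, the fingers measure 117 mm over their backs; the gripper's body (75 mm by 190 mm) begins 51 mm behind the grasp point.
Start: joints at [-1.197, 0.321, -0.07, 1.45, 0.023, 1.371, -0.057], TCP at [0.229, 0.608, 0.223] pointing down, gripper open.
Joint ranges: [-2.86, 2.86], [-0.3, 2.09], [-1.38, 1.24], [0.06, 2.45], [-1.56, 4.7], [0.09, 2.05], [-2.69, 2.69]. Speed limits (rad/s): [2.57, 2.57, 3.14, 3.14, 3.14, 3.14, 3.14].

### API

Orientations are given as a rotation vector (axis times angle).
In Python, from bench import ctrl gives the robot as it stands.
- The arm moves only by the tool move_arm, never from a script. Its argument "increments" is text: rows parted by semicolons, each of 7 numbers parted by spaces: the shift along the world's x, y, z in mm, then the turn, a rotation vector about the world's x, y, z in degrees, then the closure in counts, from 0 (fully open) to 255 (shut). A call has exactly 8 rows; each row shifts and turns the commanded pose from where the row before left it; what a row does not reach is not made up. A row lasts 1/12 s, in which the tool goes at most 41.7 mm and 7.16 degrees, less where a joint would pass 70% of its speed; a pose out of reach is approached as far as the arm can. A call with a gripper value outside its range is refused whole. The fingers move at their own pace and stop on an object; "grip_force" is the grip in N (left out, the last holds). Time passes only in rows, so rows that do not move let the fingers close, or fill a call up. It gives the time, the measured TCP pose, the force, the opening and the grip force at its end, in the units of the state.
- ctrl.get_state(): the state, without advancing time (a new reading comes with each control period).
- ctrl.get_image(name): name is "scene" or "top" or "wrist"; returns a dict with "frame" (480x640x3 uint8, red, green, blue), "depth" (480x640 float32, m along the optical axis (not along the pixel's ray), 0 where there is no reading), "fx", "fy", "cx", "cy" (pixels), "position" and "orientation" of the camera in the world. Camera axes: x right, y down, z forward; pixel columns grow to the right and rows downward; lengths in m; the calibration is good to about 2 mm. The wrist camera is an equidistant fisheye: a pixel r from the principal point sees the ray r / f radians off the axis. A picture is of the moment at which its call begins.
- ctrl.close_job(): hands the job in; it is judged then, once.
Trained networks look in a picture, given as the dict that the camera call returned (one of the last four; its "shot" number tells which), for a name from the list of things; names that differ only in an ending like _2 or _b are one class to them, and where a whole thing is asked for, a point or a joint stands for the part that bears it (a point fixed in the world has none). Each returns a list of dicts, best first, with "score" (0 to 1); they miss things now and then, are a little off and sometimes report something else, mostly with a low value. They report only what shows in the picture. A call takes as long as a camera call.
- ctrl.find_in(target, picture): "centre" ([x, y, z] in m, in world coordinates, good to about 4 mm: the middle of the surface that is visible of it).
- ctrl.silhouettes(target, picture): "region" (480x640 bool, what is visible of it).
The state is a dict: "time": time; "joint_positions": joint angles; "qd": joint speeds; "joint_torque": joint torques, N m; "position": TCP position; "tool_rot": TCP orientation; "ft_force": force on the tool from outside, world axes, zero at the start; "torque": the same for the moment, N m; "grip_width": opening from 0.0 (shut) to 1.0 (fully open); "grip_force": force on a finger pad.
Only numpy, scipy, OpenCV 4.12 (cv2) and the standard library are available. Lean on these libraries where they do the work, as an engineer would, in place of code of your own. Each camera call takes 0.05 s, during which the arm holds its last target. There are 200 camera calls.

### The job

The lamp of the cutlery steriliser has been unreliable, so check its lid switch before the box is refilled. Raise the hood by its handle all the way until it stands by itself, then press the switch's roller down with a fingertip just until it clicks, hold it there for a second without pressing it on past the click towards its stop, and let it spring back. Leave the hood standing open and do not disturb the things around or in the box.

Things in the scene. Friction and masses are not known exactly. Their poses are not given: they have to be found in the camera images.
- steriliser: cutlery steriliser, fixed: open-topped steel box 220 (x) x 300 (y) x 95 mm high, walls 5 mm, hood hinged on its rear (+x) rim. Origin: centre of the underside; x from front to hinge side, y left, z up. In front a well, floor at 32 mm, with cutlery; behind it (x 14 to 105 mm) a flat deck, 72 mm above the underside and 23 mm below the rim, on which the lid switch stands
- lid (a joint): angle of the white hood in rad: 0 shut, fully raised it stops at 1.15. A friction hinge holds it wherever it is left; raising it takes about 4 N at the handle. Fully raised, it leans over the deck and the switch, so that a hand coming straight down would strike it
- lid_handle (a point): middle of the hood's handle: a round steel bar 10 mm thick and 84 mm long, parallel to the hinge, held on two arms 29 mm clear of the hood's front edge. With the hood shut it would be 250 mm in front of the hinge line and 13 mm above it
- lid_hinge (a point): middle of the hood's hinge line, at the rear rim, 95 mm above the underside of the box; its y axis lies along the hinge. The hood is a shallow cap 216 mm from hinge to front edge, 300 mm wide and 28 mm deep
- switch_foot (a point): point of the deck straight below the switch's roller, axes as the steriliser's. Black microswitch 28 x 11 x 17 mm; its lever runs forward (-x) from the pivot to a white roller 10 mm in diameter, 8 mm wide. Set in a slotted bracket, it sits higher or lower each day: at rest the roller's top is 35 to 42 mm above this point. Bracket: 25 mm high, behind the roller and 8 mm to its left
- switch_plunger (a joint): travel of the switch's red plunger, m: 0.3 mm per mm of roller travel, 0 at rest, 2.7 mm (9 mm at the roller) at the stop. A leaning fingertip feels 2 to 3 N at first, 6 to 9 N at 3.5 mm of roller travel, there the switch snaps over (the click), about 3 N less at 5.5 mm, then more again. Click complete: from 1.25 mm of plunger travel; over 2.25 mm is overtravel. It springs back when let go
- fork_1: steel fork, 193 x 26 x 15 mm, lying loose in the well along the box's y; origin at the middle of its underside
- fork_2: steel fork like the other, lying beside it
- spice_jar: spice jar with a green cap, 46 mm in diameter, 106 mm high, standing close by the right side of the box; origin at the centre of its underside
- cup_1: white melamine cup, 74 mm in diameter, 64 mm high, upside down on a stack of white trays to the right in front; origin at the centre of its underside
- cup_2: a second such cup on the same trays, upside down

How it is judged:
By the outcome, as a careful person would: the job done as asked, in the order asked, and still so for the second after the job is handed in, with the robot touching nothing.
It also fails if it takes over 54 s, if anything falls off the work surface, if the arm or the gripper's body presses on something with over 40 N, if the wrist force passes 120 N, or if a joint passes its speed limit or range.

## Working session

There is one attempt and no reset: what is moved stays moved. The work goes in short steps, Python scripts to look and compute and a tool call to move; the robot and the scene stay as the last step left them, time stands still between calls to the robot, and variables do not carry over. Pictures are saved under pics/ and viewed, at most 10 in all, crops included, and the job is handed in when it is done.

Besides the shell and the picture viewer there is one more tool, called after ">>>" as name(argument=value, ...) on one line, values as JSON. move_arm: Moves the arm, as the interface text tells. Its arguments: {"type":"object","properties":{"increments":{"type":"string"},"grip_force":{"type":"number"}},"required":["increments"]}

```bash
mkdir -p pics; ls; cat > h.py <<'E'
import numpy as np, cv2
from scipy.spatial.transform import Rotation as R
from bench import ctrl
def Rm(o):
    o=np.array(o,float)
    return o if o.shape==(3,3) else (R.from_rotvec(o).as_matrix() if o.size==3 else R.from_quat(o).as_matrix())
def save(im,n): cv2.imwrite('pics/'+n,im['frame'][:,:,::-1])
def pts(im):
    v,u=np.mgrid[0:480,0:640]; d=im['depth']
    p=np.stack([(u-im['cx'])/im['fx']*d,(v-im['cy'])/im['fy']*d,d],-1)
    return p@Rm(im['orientation']).T+np.array(im['position'])
E
python3 - <<'E'
from h import *
s=ctrl.get_state(); print(s)
a=ctrl.get_image('scene'); b=ctrl.get_image('top')
save(a,'s.png'); save(b,'t.png')
print(a['orientation'],a['position'],b['position'])
for n in ['steriliser','lid_handle','lid','lid_hinge','spice_jar','cup_1']:
    for im,k in((a,'s'),(b,'t')):
        try: print(n,k,[(np.round(r['centre'],3),round(r['score'],2)) for r in ctrl.find_in(n,im)][:3])
        except Exception as e: print(n,k,e)
cv2.imwrite('pics/st.png',cv2.resize(np.vstack([a['frame'],b['frame']])[:,:,::-1],(400,600)))
E
```

```text
pics
{'time': 0.0, 'joint_positions': array([-1.19691934,  0.32183804, -0.07003325,  1.45166039,  0.02258788,
        1.37078181, -0.05687562]), 'qd': array([-5.81313262e-04,  2.35397212e-04, -7.49918253e-04, -6.03265090e-05,
        4.93052201e-04,  1.88274597e-04,  9.56386871e-04]), 'joint_torque': array([-7.40653354e-05, -4.91301441e+01, -4.03882088e-01, -3.12529385e+01,
       -6.39981357e-02,  4.37835208e-02,  1.47716569e-04]), 'position': array([0.22872414, 0.60784914, 0.22145866]), 'tool_rot': array([-5.62044912e-01, -3.09066191e+00,  2.96297959e-03]), 'ft_force': array([ 0.22607814, -0.62888367,  0.10811973]), 'torque': array([-0.04540833, -0.01605634,  0.02733963]), 'grip_force': 0.0, 'grip_width': 1.00526579565491}
[-0.19023707  2.94414068 -0.94651012] [0.4464866  0.57804421 0.96994608] [ 0.42335697 -0.03896783  1.39682843]
steriliser s [(array([0.581, 0.057, 0.142]), 0.74)]
steriliser t [(array([0.579, 0.002, 0.145]), 0.64)]
lid_handle s [(array([0.586, 0.034, 0.151]), 0.62), (array([0.578, 0.055, 0.143]), 0.17)]
lid_handle t [(array([0.582, 0.002, 0.147]), 0.63)]
lid s [(array([0.581, 0.034, 0.146]), 0.76)]
lid t [(array([0.592, 0.005, 0.144]), 0.64)]
lid_hinge s [(array([0.584, 0.031, 0.147]), 0.95)]
lid_hinge t [(array([0.585, 0.006, 0.146]), 0.81)]
spice_jar s [(array([ 0.617, -0.186,  0.108]), 0.6)]
spice_jar t [(array([ 0.612, -0.178,  0.106]), 0.82)]
cup_1 s [(array([ 0.398, -0.302,  0.055]), 0.57)]
cup_1 t [(array([ 0.488, -0.294,  0.075]), 0.92), (array([ 0.401, -0.312,  0.074]), 0.84)]
```

View pics/s.png

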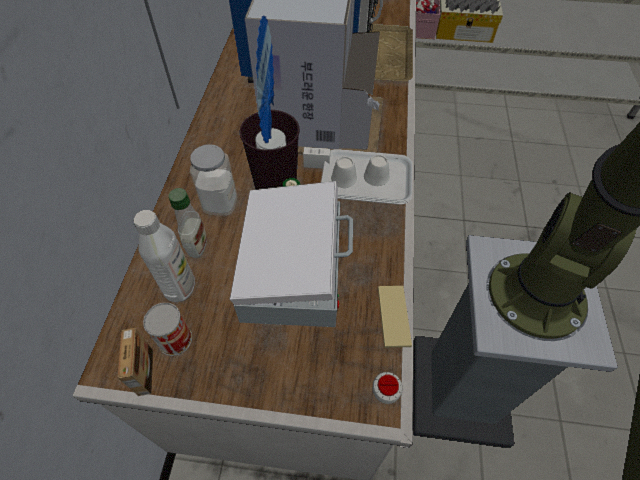

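View pics/t.png

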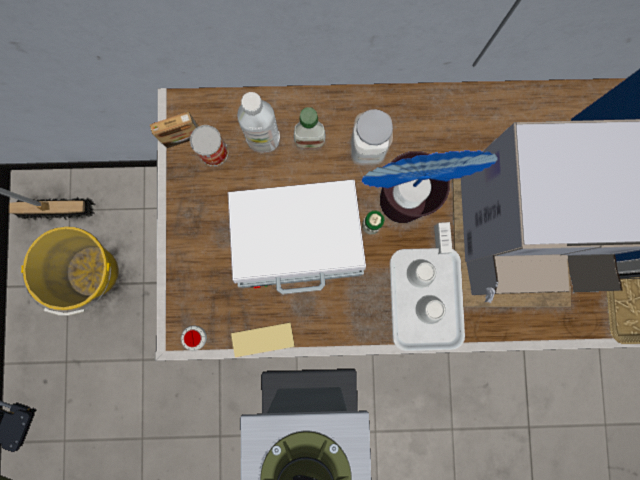

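The hood is nearly shut, with its handle at about (300,287) in the top view and the box yawed by a few degrees. The spice jar is at (374,220), close to the right side, and the cups are on the trays at lower right. Next I fit the hood plane and the handle.

```bash
python3 - <<'E'
from h import *
b=ctrl.get_image('top'); P=pts(b)
m=(ctrl.silhouettes('lid',b)[0]['region']); print(m.sum(), b['fx'])
k=np.zeros_like(m); k[195:262,240:352]=1
Q=P[k&(b['depth']>0)]
A=np.c_[Q[:,:2],np.ones(len(Q))]; c,*_=np.linalg.lstsq(A,Q[:,2],rcond=None); r=Q[:,2]-A@c; g=abs(r)<.004
c,*_=np.linalg.lstsq(A[g],Q[g,2],rcond=None); print('plane',c,r.std(), 'tilt',np.hypot(c[0],c[1]),'yaw of slope',np.degrees(np.arctan2(-c[1],-c[0])))
# lid outline
w=((b['frame'].min(2)>200)|m); w=np.zeros_like(m)
M=m&(abs(P[...,2]-(P[...,0]*c[0]+P[...,1]*c[1]+c[2]))<.006)
X=P[M][:,:2].astype(np.float32); rect=cv2.minAreaRect(X*1000); print(rect, np.round(cv2.boxPoints(rect)))
for (u0,u1,v0,v1) in [(270,332,272,296)]:
    for v in range(v0,v1,2): print(v,[ (int(1000*P[v,u,0]),int(1000*P[v,u,1]),int(1000*P[v,u,2])) for u in range(276,330,8)])
E
```

```text
12139 548.7277986984674
plane [-0.21395204 -0.01762969  0.27302855] 0.002410683411752445 tilt 0.21467715271906623 yaw of slope 4.710542638487291
((576.1953735351562, 4.283172607421875), (249.48367309570312, 300.442138671875), 4.2690510749816895) [[ 441.  145.]
 [ 463. -155.]
 [ 712. -136.]
 [ 689.  163.]]
272 [(493, 49, 169), (492, 31, 170), (492, 13, 162), (492, -4, 167), (491, -22, 169), (491, -39, 161), (491, -58, 154)]
274 [(488, 49, 169), (488, 31, 167), (488, 14, 163), (488, -3, 156), (488, -21, 150), (487, -39, 147), (492, -59, 35)]
276 [(484, 50, 159), (484, 32, 158), (484, 14, 148), (489, 0, 33), (489, -19, 33), (488, -39, 32), (482, -57, 154)]
278 [(480, 50, 158), (485, 39, 28), (485, 19, 33), (481, -1, 94), (481, -20, 95), (480, -39, 96), (477, -57, 161)]
280 [(475, 50, 159), (478, 36, 97), (477, 17, 95), (477, -1, 96), (478, -19, 41), (479, -39, 4), (472, -57, 164)]
282 [(471, 50, 159), (474, 37, 71), (475, 20, 21), (476, 1, -4), (475, -19, 0), (475, -39, -5), (468, -57, 158)]
284 [(467, 50, 157), (472, 42, -3), (471, 21, -1), (470, 1, 6), (470, -18, -1), (469, -39, 4), (463, -57, 168)]
286 [(467, 62, -1), (467, 42, -4), (466, 21, -3), (465, 1, 4), (465, -18, 2), (459, -39, 164), (464, -59, -2)]
288 [(462, 62, -4), (461, 42, 0), (456, 14, 164), (456, -3, 164), (455, -21, 168), (455, -38, 172), (423, -38, 1396)]
290 [(457, 62, -1), (452, 32, 167), (452, 14, 166), (451, -3, 169), (451, -21, 166), (454, -38, 2), (454, -59, 2)]
292 [(452, 62, 0), (448, 32, 165), (448, 14, 163), (450, 1, 0), (450, -18, 3), (449, -38, -3), (449, -59, -4)]
294 [(447, 62, 2), (446, 42, 5), (446, 22, 2), (445, 1, 1), (445, -18, 1), (444, -38, -3), (444, -58, 2)]
```

>>> move_arm(increments="22 -32 3 0 0 -4 180;22 -32 3 0 0 -4 180;22 -32 3 0 0 -4 180;22 -32 3 0 0 -4 180;22 -32 3 0 0 -4 180;22 -32 3 0 0 -4 180;22 -32 3 0 0 -4 180;22 -32 3 0 0 -4 180", grip_force=12)

```text
time: 1.47
position: [0.4057, 0.3507, 0.2471]
tool_rot: [1.397, 2.814, 0.001]
ft_force: [1.4, 0.5, -1.2]
grip_width: 0.477
grip_force: 0.0
```

>>> move_arm(increments="1 -41 0 0 0 -4 180;1 -41 0 0 0 -4 180;1 -41 0 0 0 -4 180;1 -41 0 0 0 -4 180;1 -41 0 0 0 -4 180;1 -41 0 0 0 -4 180;1 -41 0 0 0 -4 180;1 -41 0 0 0 -4 180")

```text
time: 2.13
position: [0.4126, 0.0224, 0.2469]
tool_rot: [2.118, 2.32, 0.002]
ft_force: [0.1, 0.4, -1.4]
grip_width: 0.301
grip_force: 0.0
```

>>> move_arm(increments="1 -3 -3 0.4 -5 0 180;1 -3 -3 0.4 -5 0 180;1 -3 -3 0.4 -5 0 180;1 -3 -3 0.4 -5 0 180;1 -3 -3 0.4 -5 0 180;1 -3 -3 0.4 -5 0 180;1 -3 -3 0.4 -5 0 180;1 -3 -3 0.4 -5 0 180")

```text
time: 2.8
position: [0.509, 0.0055, 0.1793]
tool_rot: [1.86, 2.059, 0.538]
ft_force: [-0.1, 1.7, -0.2]
grip_width: 0.296
grip_force: 0.0
```

```bash
python3 - <<'E'
from h import *
s=ctrl.get_state(); print(s['joint_positions'].round(2),s['position'],Rm(s['tool_rot']).round(3))
a=ctrl.get_image('scene'); w=ctrl.get_image('wrist')
x=np.hstack([cv2.resize(a['frame'][100:400,160:560],(400,300)),cv2.resize(w['frame'],(400,300))])
cv2.imwrite('pics/a.png',x[:,:,::-1])
E
```

```text
[ 0.15 -0.3  -0.15  2.25 -0.17  0.7   0.21] [0.50904112 0.00554684 0.1793269 ] [[-0.106  0.876  0.471]
 [ 0.994  0.085  0.066]
 [ 0.018  0.475 -0.88 ]]
```

View pics/a.png

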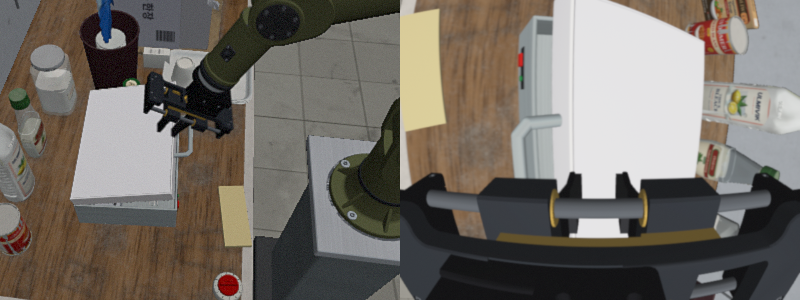

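>>> move_arm(increments="0 0 8 -0.5 6.5 0 196;0 -2 12 -0.5 6.5 0 196;0 -2 12 -0.5 6.5 -1 196;-10 -2 0 0 0 0 196;-15 -2 0 0 0 0 196;-15 -2 -2 0 0 0 196;-15 0 -4 0 0 0 196;-5 0 -2 0 0 0 196")

```text
time: 3.57
position: [0.4466, -0.004, 0.2038]
tool_rot: [2.073, 2.243, 0.193]
ft_force: [0.0, -0.4, -0.6]
grip_width: 0.232
grip_force: 0.0
```

```bash
python3 - <<'E'
from h import *
s=ctrl.get_state(); print(s['joint_positions'].round(2),s['position'],Rm(s['tool_rot']).round(3),s['grip_width'])
w=ctrl.get_image('wrist'); save(w,'w1.png'); print(w['position'],Rm(w['orientation']).round(2),w['fx'],w['cx'],w['cy'])
a=ctrl.get_image('scene'); save(a,'s1.png')
x=np.hstack([cv2.resize(a['frame'][170:320,270:420],(400,400)),cv2.resize(w['frame'][:,80:560],(400,400))])
cv2.imwrite('pics/b.png',x[:,:,::-1])
E
```

```text
[ 0.18 -0.21 -0.18  2.06 -0.08  1.15  0.11] [ 0.44661474 -0.00399666  0.2037588 ] [[-0.081  0.986  0.145]
 [ 0.996  0.076  0.037]
 [ 0.026  0.148 -0.989]] 0.23230726672043903
[0.4169012  0.06726988 0.36452516] [[ 0.99  0.04  0.16]
 [ 0.08 -0.97 -0.24]
 [ 0.15  0.25 -0.96]] 371.64829954431775 317.480320624196 237.25733917383104
```

View pics/b.png

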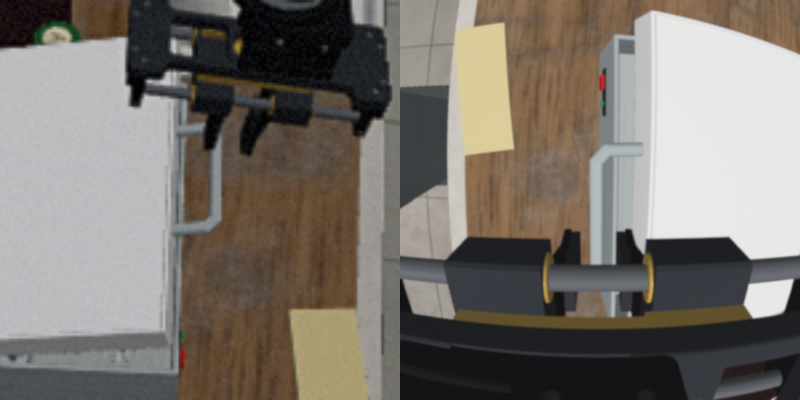

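The wrist view (right panel) has the bar running between the fingertips at about column 603. The left panel shows the hand over the handle. I descend straight along the tool axis.

>>> move_arm(increments="1 0 -7 0 0 0 196;1 0 -7 0 0 0 196;1 0 -7 0 0 0 196;1 0 -7 0 0 0 196;1 0 -7 0 0 0 196;1 0 -7 0 0 0 196;1 0 -7 0 0 0 196;2 0 -6 0 0 0 196")

```text
time: 4.33
position: [0.457, -0.0043, 0.1472]
tool_rot: [2.074, 2.243, 0.195]
ft_force: [0.0, -0.2, -0.2]
grip_width: 0.23
grip_force: 0.0
```

>>> move_arm(increments="0 0 0 0 0 0 205;0 0 0 0 0 0 215;0 0 0 0 0 0 225;0 0 0 0 0 0 240;0 0 0 0 0 0 250;0 0 0 0 0 0 250;0 0 0 0 0 0 250;0 0 0 0 0 0 250")

```text
time: 5.0
position: [0.4544, -0.0045, 0.1474]
tool_rot: [2.076, 2.246, 0.189]
ft_force: [-7.5, -0.1, 1.3]
grip_width: 0.108
grip_force: 12.0
```

```bash
python3 - <<'E'
import numpy as np
N=24; th=np.linspace(.214,1.17,N+1); t=np.radians(np.linspace(8.4,40,N+1))
u=-250*np.cos(th)+13*np.sin(th)+14*np.sin(t); z=250*np.sin(th)+13*np.cos(th)-14*np.cos(t)
for i in range(N): print(f"{.997*(u[i+1]-u[i]):.1f} {.078*(u[i+1]-u[i]):.1f} {z[i+1]-z[i]:.1f} {.078*1.32:.1f} -1.3 0 250",end=';' if (i+1)%8 else '\n')
E
```

```text
3.1 0.2 9.6 0.1 -1.3 0 250;3.5 0.3 9.5 0.1 -1.3 0 250;3.9 0.3 9.4 0.1 -1.3 0 250;4.2 0.3 9.2 0.1 -1.3 0 250;4.6 0.4 9.1 0.1 -1.3 0 250;4.9 0.4 8.9 0.1 -1.3 0 250;5.3 0.4 8.7 0.1 -1.3 0 250;5.6 0.4 8.5 0.1 -1.3 0 250
6.0 0.5 8.3 0.1 -1.3 0 250;6.3 0.5 8.1 0.1 -1.3 0 250;6.6 0.5 7.8 0.1 -1.3 0 250;6.9 0.5 7.6 0.1 -1.3 0 250;7.2 0.6 7.3 0.1 -1.3 0 250;7.4 0.6 7.1 0.1 -1.3 0 250;7.7 0.6 6.8 0.1 -1.3 0 250;8.0 0.6 6.5 0.1 -1.3 0 250
8.2 0.6 6.2 0.1 -1.3 0 250;8.4 0.7 5.9 0.1 -1.3 0 250;8.7 0.7 5.5 0.1 -1.3 0 250;8.9 0.7 5.2 0.1 -1.3 0 250;9.0 0.7 4.9 0.1 -1.3 0 250;9.2 0.7 4.5 0.1 -1.3 0 250;9.4 0.7 4.2 0.1 -1.3 0 250;9.5 0.7 3.8 0.1 -1.3 0 250
```

>>> move_arm(increments="1 0.2 9.6 0.1 -1.3 0 250;3 0.3 9.5 0.1 -1.3 0 250;4 0.3 9.4 0.1 -1.3 0 250;4 0.3 9.2 0.1 -1.3 0 250;4.6 0.4 9 0.1 -1.3 0 250;5 0.4 9 0.1 -1.3 0 250;5 0.4 8.7 0.1 -1.3 0 250;5.6 0.4 8.5 0.1 -1.3 0 250")

```text
time: 5.67
position: [0.4861, -0.002, 0.2213]
tool_rot: [1.976, 2.144, 0.378]
ft_force: [-15.4, -2.1, 4.7]
grip_width: 0.104
grip_force: 12.0
```

>>> move_arm(increments="2 0.5 8.3 0.1 -1.3 0 250;4 0.5 8 0.1 -1.3 0 250;6.4 0.5 8 0.1 -1.3 0 250;6.9 0.5 7.6 0.1 -1.3 0 250;7.2 0.6 7.3 0.1 -1.3 0 250;7.4 0.6 7 0.1 -1.3 0 250;7.7 0.6 6.8 0.1 -1.3 0 250;8 0.6 6.5 0.1 -1.3 0 250")

```text
time: 6.33
position: [0.5436, 0.0023, 0.2823]
tool_rot: [1.868, 2.031, 0.556]
ft_force: [-6.7, -1.9, 3.8]
grip_width: 0.109
grip_force: 12.0
```

>>> move_arm(increments="8 0.6 6.2 0.1 -1.3 0 250;8.2 0.7 6 0.1 -1.3 0 250;8.5 0.7 5.5 0.1 -1.3 0 250;8.7 0.7 5.2 0.1 -1.3 0 250;9 0.7 5 0.1 -1.3 0 250;9 0.7 4.5 0.1 -1.3 0 250;9.3 0.7 4.2 0.1 -1.3 0 250;9.5 0.7 3.8 0.1 -1.3 0 250")

```text
time: 7.0
position: [0.6127, 0.0078, 0.3204]
tool_rot: [1.758, 1.917, 0.712]
ft_force: [-31.8, -4.6, 0.4]
grip_width: 0.123
grip_force: 12.2
```

```bash
python3 - <<'E'
from h import *
s=ctrl.get_state(); print(s['joint_positions'].round(2),s['position'],Rm(s['tool_rot']).round(3),s['ft_force'])
E
```

```text
[ 0.16 -0.27 -0.14  2.03 -0.18  0.7   0.19] [0.61271541 0.00775679 0.32043716] [[-0.094  0.768  0.634]
 [ 0.995  0.059  0.076]
 [ 0.021  0.638 -0.77 ]] [-31.82911548  -4.59922955   0.4434179 ]
```

>>> move_arm(increments="-3 0 0 0 0 0 250;-3 0 0 0 0 0 250;-2 0 0 0 0 0 250;0 0 0 0 0 0 250;0 0 0 0 0 0 225;0 0 0 0 0 0 200;0 0 0 0 0 0 190;0 0 0 0 0 0 190")

```text
time: 7.67
position: [0.6063, 0.0088, 0.3226]
tool_rot: [1.754, 1.914, 0.717]
ft_force: [-0.6, 0.3, -0.8]
grip_width: 0.23
grip_force: 0.1
```

```bash
python3 - <<'E'
from h import *
a=ctrl.get_image('scene'); b=ctrl.get_image('top'); save(a,'s2.png')
x=np.hstack([cv2.resize(a['frame'][100:400,200:500],(400,400)),cv2.resize(b['frame'][120:360,180:420],(400,400))])
cv2.imwrite('pics/c.png',x[:,:,::-1])
for im in (a,b):
    P=pts(im)
    for r in ctrl.silhouettes('lid',im)[:1]:
        Q=P[r['region']&(im['depth']>0)]
        R2=np.array([[.997,.078],[-.078,.997]]); q=(Q[:,:2]-[.695,.013])@R2.T; uz=np.c_[q,Q[:,2]-.095]
        c=np.median(uz,0); k=(uz[:,2]>.05)&(uz[:,2]<.2)&(abs(uz[:,0])<.15)
        print(len(Q),c.round(3),r['score'])
        for y0 in(-.12,-.06,.06,.12):
            s=uz[k&(abs(uz[:,1]-y0)<.02)]
            if len(s)>20:
                f=np.polyfit(s[:,2],s[:,0],1); print(y0,len(s),f,'ang',np.arctan2(1,-f[0]))
E
```

```text
4528 [-0.049  0.062  0.152] 0.87
-0.12 193 [-0.48391584  0.02834941] ang 1.1200986407329763
-0.06 244 [-0.48381333  0.02844781] ang 1.1201817027987826
0.06 379 [-0.60415496  0.04099171] ang 1.0273273105296965
0.12 462 [-0.61607925  0.04222729] ang 1.0186376697831874
3817 [-0.048 -0.011  0.163] 0.67
-0.12 427 [-0.58660158  0.04117538] ang 1.0402868612121197
-0.06 412 [-0.58692608  0.04143707] ang 1.0400454735358264
0.06 335 [-0.58666459  0.04103532] ang 1.0402399832974736
0.12 438 [-0.59347465  0.04232167] ang 1.0351886922452507
```

View pics/c.png

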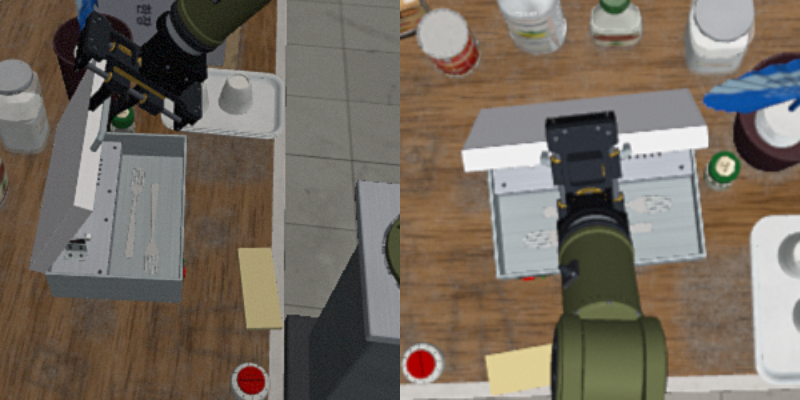

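The hood is nearly up and the switch stands on the left of the deck (about (75,245) in the left panel). As it may have been pulled back a little on release, I nudge the bar onward with the open fingers until it meets the stop.

>>> move_arm(increments="2 0.2 1 0 0 0 190;2 0.2 1 0 0 0 190;2 0.2 1 0 0 0 190;2 0.2 1 0 0 0 190;2 0.2 0.5 0 0 0 190;2 0.2 0.5 0 0 0 190;0 0 0 0 0 0 190;0 0 0 0 0 0 190")

```text
time: 8.53
position: [0.6165, 0.0092, 0.324]
tool_rot: [1.759, 1.918, 0.711]
ft_force: [-4.3, 0.2, -0.8]
grip_width: 0.258
grip_force: 2.1
```

>>> move_arm(increments="2 0.2 1 0 0 0 190;2 0.2 1 0 0 0 190;2 0.2 1 0 0 0 190;0 0 0 0 0 0 190;0 0 0 0 0 0 190;0 0 0 0 0 0 190;0 0 0 0 0 0 190;0 0 0 0 0 0 190")

```text
time: 9.2
position: [0.6184, 0.0093, 0.3221]
tool_rot: [1.767, 1.926, 0.701]
ft_force: [-19.3, -3.0, -1.0]
grip_width: 0.259
grip_force: 7.8
```

>>> move_arm(increments="-3.5 0 0 0 0 0 190;-3.5 -0.3 0 0 0 0 190;-2 -0.3 -1.5 0 0 0 190;-2 -0.3 -1.5 0 0 0 190;-1.3 0 -0.8 -0.4 5 0 190;-1.3 0 -0.8 -0.4 5 0 190;-1.3 0 -0.5 -0.4 5 0 190;-1.3 0 -0.5 -0.4 5 0 190")

```text
time: 9.87
position: [0.6085, 0.009, 0.3258]
tool_rot: [1.965, 2.132, 0.396]
ft_force: [0.8, 0.9, -0.2]
grip_width: 0.26
grip_force: 0.0
```

>>> move_arm(increments="-2 0 6 0 0 0 190;-2 0 6 0 0 0 190;-3 0 8 0 0 0 190;-3 0 8 0 0 0 190;-4 0 10 0 0 0 190;-4 0 10 0 0 0 190;-4 0 10 0 0 0 190;-2 0 5 0 0 0 190")

```text
time: 10.53
position: [0.5826, 0.009, 0.3885]
tool_rot: [1.964, 2.132, 0.397]
ft_force: [0.7, -0.2, -0.3]
grip_width: 0.253
grip_force: 0.0
```

```bash
python3 - <<'E'
from h import *
s=ctrl.get_state(); print(s['joint_positions'].round(2),s['position'],s['ft_force'])
a=ctrl.get_image('scene'); P=pts(a); save(a,'s3.png')
for n in ['switch_foot','switch_plunger','steriliser','lid','lid_hinge']:
    print(n,[(np.round(r['centre'],4),round(r['score'],2)) for r in ctrl.find_in(n,a)][:3])
cv2.imwrite('pics/d.png',cv2.resize(a['frame'][240:340,200:360],(800,500),interpolation=cv2.INTER_CUBIC)[:,:,::-1])
E
```

```text
[ 0.17 -0.11 -0.19  1.64 -0.07  1.27  0.07] [0.58263407 0.00903397 0.38848922] [ 0.67631036 -0.15985709 -0.29958125]
switch_foot []
switch_plunger []
steriliser [(array([0.6097, 0.0491, 0.0737]), 0.92), (array([0.5678, 0.0059, 0.0364]), 0.19)]
lid [(array([0.644 , 0.0691, 0.2624]), 0.57)]
lid_hinge [(array([0.6402, 0.0631, 0.2618]), 0.88)]
```

View pics/d.png

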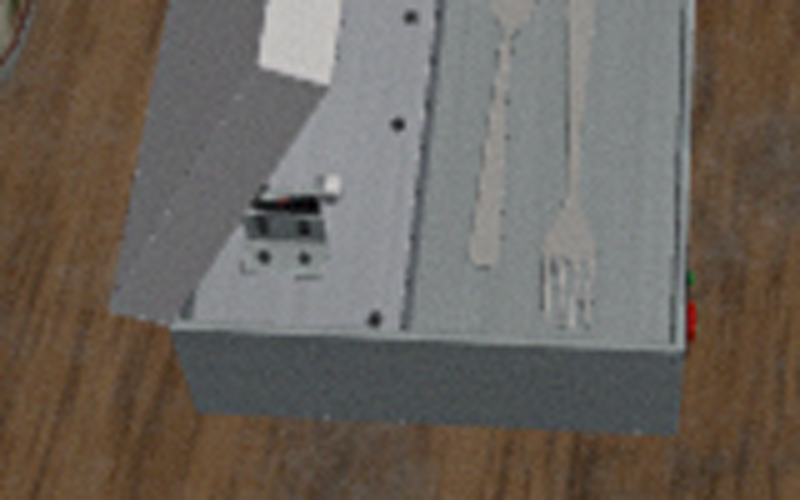

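The white roller shows at crop (332,187), image pixel (266.4,277.4), to the left in front of the bracket. Locate it.

```bash
python3 - <<'E'
from h import *
a=ctrl.get_image('scene'); P=pts(a)
for v in range(273,283): print(v,[tuple((1000*P[v,u]).astype(int)) +(int(a['frame'][v,u].min()),) for u in range(262,271)])
o=np.array(a['position']); M=Rm(a['orientation'])
r=M@np.array([(266.4-a['cx'])/a['fx'],(277.4-a['cy'])/a['fy'],1])
for z in (.1,.105,.11,.115): print(z,(o+r*(z-o[2])/r[2]).round(4))
print('deck',P[310,250],P[300,275],'rimL',P[305:312,300,:].round(3))
b=ctrl.get_image('top')
print([(np.round(q['centre'],4),round(q['score'],2)) for q in ctrl.find_in('switch_plunger',b)])
E
```

```text
273 [(np.int64(641), np.int64(66), np.int64(73), 145), (np.int64(639), np.int64(66), np.int64(73), 147), (np.int64(637), np.int64(66), np.int64(75), 145), (np.int64(635), np.int64(65), np.int64(73), 147), (np.int64(633), np.int64(64), np.int64(72), 147), (np.int64(631), np.int64(63), np.int64(70), 147), (np.int64(446), np.int64(578), np.int64(969), 151), (np.int64(626), np.int64(62), np.int64(70), 143), (np.int64(623), np.int64(63), np.int64(72), 144)]
274 [(np.int64(642), np.int64(66), np.int64(69), 145), (np.int64(639), np.int64(67), np.int64(71), 141), (np.int64(637), np.int64(67), np.int64(72), 144), (np.int64(634), np.int64(67), np.int64(72), 144), (np.int64(632), np.int64(67), np.int64(72), 149), (np.int64(630), np.int64(65), np.int64(70), 146), (np.int64(628), np.int64(65), np.int64(70), 142), (np.int64(625), np.int64(65), np.int64(71), 142), (np.int64(623), np.int64(66), np.int64(72), 144)]
275 [(np.int64(641), np.int64(70), np.int64(72), 140), (np.int64(631), np.int64(90), np.int64(107), 115), (np.int64(628), np.int64(91), np.int64(109), 117), (np.int64(626), np.int64(90), n
[... 3116 characters left out ...]
, 49), (np.int64(632), np.int64(88), np.int64(72), 121), (np.int64(631), np.int64(86), np.int64(69), 150), (np.int64(628), np.int64(88), np.int64(74), 146), (np.int64(626), np.int64(87), np.int64(71), 147), (np.int64(624), np.int64(86), np.int64(70), 146), (np.int64(621), np.int64(86), np.int64(72), 148), (np.int64(619), np.int64(87), np.int64(74), 139)]
0.1 [0.6243 0.0913 0.1   ]
0.105 [0.6233 0.0941 0.105 ]
0.11 [0.6223 0.0969 0.11  ]
0.115 [0.6213 0.0997 0.115 ]
deck [0.64828308 0.16275357 0.07773019] [0.60087606 0.12756641 0.0683608 ] rimL [[0.549 0.114 0.03 ]
 [0.548 0.117 0.032]
 [0.541 0.151 0.097]
 [0.54  0.153 0.096]
 [0.541 0.153 0.09 ]
 [0.54  0.155 0.09 ]
 [0.541 0.153 0.082]]
[]
```

```bash
python3 - <<'E'
from h import *
def tgt(t,psi=np.radians(4.5)):
    t=np.radians(t); z=np.array([np.sin(t)*np.cos(psi),np.sin(t)*np.sin(psi),-np.cos(t)]); y=np.array([-np.sin(psi),np.cos(psi),0]); return np.c_[np.cross(y,z),y,z]
s=ctrl.get_state(); A=Rm(s['tool_rot'])
rv=R.from_matrix(tgt(20)@A.T).as_rotvec(degrees=True); print(rv,np.linalg.norm(rv),rv/16)
print(s['position'])
E
```

```text
[-31.35942527  -4.01581703  84.37208163] 90.10099054623507 [-1.95996408 -0.25098856  5.2732551 ]
[0.58281377 0.00898326 0.3847881 ]
```

>>> move_arm(increments="-5 2 2 -1.96 -0.25 5.27 255;-5 2 2 -1.96 -0.25 5.27 255;-5 2 2 -1.96 -0.25 5.27 255;-5 2 2 -1.96 -0.25 5.27 255;-5 2 0 -1.96 -0.25 5.27 255;-5 2 0 -1.96 -0.25 5.27 255;-5 2 0 -1.96 -0.25 5.27 255;-5 2 0 -1.96 -0.25 5.27 255")

```text
time: 11.65
position: [0.5426, 0.0251, 0.3932]
tool_rot: [0.971, 2.658, 0.218]
ft_force: [0.2, -0.2, 0.6]
grip_width: 0.01
grip_force: 0.0
```

>>> move_arm(increments="0 4 0 -1.96 -0.25 5.27 255;0 4 0 -1.96 -0.25 5.27 255;0 4 0 -1.96 -0.25 5.27 255;0 4 0 -1.96 -0.25 5.27 255;0 4 0 -1.96 -0.25 5.27 255;0 4 0 -1.96 -0.25 5.27 255;0 4 0 -1.96 -0.25 5.27 255;0 4 0 -1.96 -0.25 5.27 255")

```text
time: 12.32
position: [0.5429, 0.0572, 0.3931]
tool_rot: [-0.116, 2.791, 0.02]
ft_force: [0.2, 0.4, -1.3]
grip_width: 0.006
grip_force: 0.0
```

>>> move_arm(increments="0 4 -18 0 0 0 255;0 4 -18 0 0 0 255;0 4 -18 0 0 0 255;0 4 -18 0 0 0 255;0 4 -18 0 0 0 255;0 4 -18 0 0 0 255;0 4 -18 0 0 0 255;0 3 -18 0 0 0 255")

```text
time: 12.98
position: [0.5427, 0.0884, 0.2484]
tool_rot: [-0.109, 2.791, 0.021]
ft_force: [1.4, 0.0, -0.0]
grip_width: 0.004
grip_force: 0.0
```

```bash
python3 - <<'E'
from h import *
s=ctrl.get_state(); print(s['joint_positions'].round(2),s['position'],Rm(s['tool_rot']).round(3),s['ft_force'])
w=ctrl.get_image('wrist'); a=ctrl.get_image('scene'); 
print(w['position'],Rm(w['orientation']).round(3),w['fx'],w['cx'],w['cy'])
np.save('w.npy',w['frame'])
x=np.hstack([cv2.resize(a['frame'][170:350,190:370],(400,400)),cv2.resize(w['frame'][:,80:560],(400,400))])
cv2.imwrite('pics/e.png',x[:,:,::-1])
E
```

```text
[-0.02 -0.16 -0.2   1.96  0.02  1.    1.41] [0.54270341 0.0884073  0.24837825] [[-0.937 -0.078  0.341]
 [-0.073  0.997  0.028]
 [-0.342  0.001 -0.94 ]] [ 1.43016038  0.04101018 -0.04681536]
[0.41622369 0.07993148 0.37327555] [[-0.079  0.806  0.586]
 [ 0.997  0.063  0.047]
 [ 0.001  0.588 -0.809]] 371.64829954431775 317.480320624196 237.25733917383104
```

View pics/e.png

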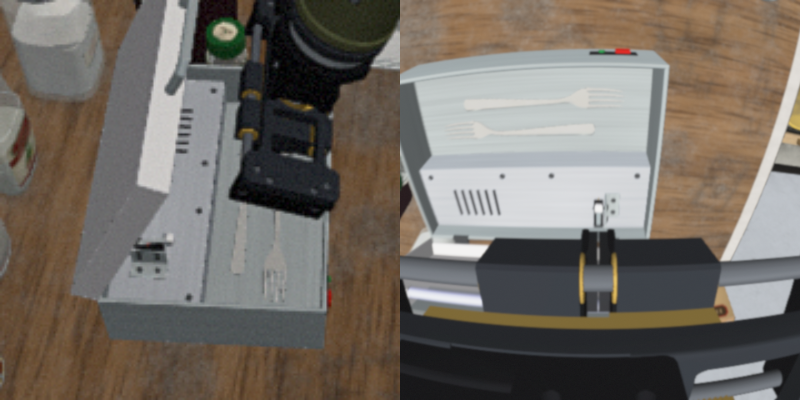

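The wrist view puts the roller at about (318,248), straight ahead of the closed tips and matching the scene estimate, (0.622, 0.096, top about 0.110). Approach under the hood.

>>> move_arm(increments="5.3 0.5 -7.3 0.14 -1.75 0 255;5.3 0.5 -7.3 0.14 -1.75 0 255;5.3 0.5 -7.3 0.14 -1.75 0 255;5.3 0.5 -7.3 0.14 -1.75 0 255;5.3 0.5 -7.3 0.14 -1.75 0 255;5.3 0.5 -7.3 0.14 -1.75 0 255;5.3 0.5 -7.3 0.14 -1.75 0 255;5.3 0.5 -7.3 0.14 -1.75 0 255")

```text
time: 13.75
position: [0.5864, 0.0919, 0.1926]
tool_rot: [-0.099, 2.542, 0.033]
ft_force: [0.4, -1.0, 1.0]
grip_width: 0.005
grip_force: 0.0
```

>>> move_arm(increments="5.6 0.5 -6.9 0 0 0 255;5.6 0.5 -6.9 0 0 0 255;5.6 0.5 -6.9 0 0 0 255;5.6 0.5 -6.9 0 0 0 255;5.6 0.5 -6.9 0 0 0 255;5.6 0.5 -6.9 0 0 0 255;5.6 0.4 -6.9 0 0 0 255;5.6 0.4 -6.9 0 0 0 255")

```text
time: 14.42
position: [0.6307, 0.0959, 0.1352]
tool_rot: [-0.099, 2.546, 0.033]
ft_force: [0.3, -0.3, -0.3]
grip_width: 0.006
grip_force: 0.0
```

```bash
python3 - <<'E'
from h import *
s=ctrl.get_state(); print(s['joint_positions'].round(2),s['position'],Rm(s['tool_rot']).round(3),s['ft_force'])
w=ctrl.get_image('wrist'); a=ctrl.get_image('scene'); 
x=np.hstack([cv2.resize(a['frame'][235:315,215:295],(400,400),interpolation=2),cv2.resize(w['frame'][160:360,220:420],(400,400))])
cv2.imwrite('pics/f.png',x[:,:,::-1])
E
```

```text
[ 0.01  0.01 -0.25  2.13  0.23  0.42  1.22] [0.63070844 0.0959073  0.13516339] [[-0.826 -0.078  0.558]
 [-0.064  0.997  0.045]
 [-0.56   0.002 -0.829]] [ 0.26430283 -0.33095522 -0.26136318]
```

View pics/f.png

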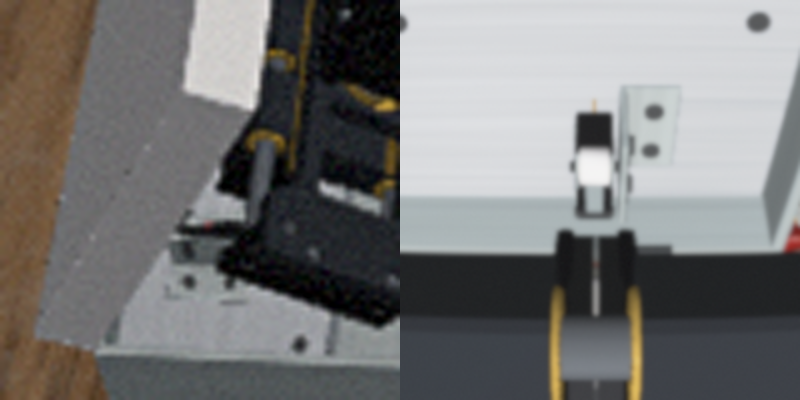

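```bash
python3 - <<'E'
from h import *
s=ctrl.get_state(); w=ctrl.get_image('wrist'); C=np.array(w['position']); M=Rm(w['orientation']); T=Rm(s['tool_rot']); p=s['position']
def pr(X):
    c=M.T@(np.array(X)-C); th=np.arctan2(np.hypot(c[0],c[1]),c[2]); k=w['fx']*th/np.hypot(c[0],c[1]); u,v=w['cx']+k*c[0],w['cy']+k*c[1]
    return round(400+2*(u-220)),round(2*(v-160))   # in viewed crop coordinates
for dx in (-9.5,0,4,9.5):
    for dz in (0,-10): print('tool',dx,dz,pr(p+T@np.array([dx,0,dz])/1000))
for x in(.615,.6225,.63):
    for z in (.100,.105,.110): print(x,z,pr([x,.0955,z]))
W=w['depth']; v0=int(160+167/2);u0=int(220+193/2); print(u0,v0,W[v0-1:v0+2,u0-1:u0+2], 'tip',W[int(160+240/2):int(160+250/2),int(220+165/2):int(220+165/2)+2])
# fisheye back-projection
for (u,v) in [(316,243),(316,240),(316,247),(303,279),(303,283),(331,283)]:
    d=W[v,u]; a=np.array([u-w['cx'],v-w['cy']])/w['fx']; th=np.linalg.norm(a); r=np.array([*(a/th*np.tan(th)),1])*d
    X=M@r+C; print((u,v),X.round(4),'tool',(T.T@(X-p)).round(4))
E
```

```text
tool -9.5 0 (588, 312)
tool -9.5 -10 (588, 332)
tool 0 0 (588, 277)
tool 0 -10 (588, 296)
tool 4 0 (588, 262)
tool 4 -10 (587, 280)
tool 9.5 0 (588, 241)
tool 9.5 -10 (587, 258)
0.615 0.1 (592, 129)
0.615 0.105 (592, 144)
0.615 0.11 (592, 160)
0.6225 0.1 (590, 148)
0.6225 0.105 (590, 163)
0.6225 0.11 (590, 179)
0.63 0.1 (588, 167)
0.63 0.105 (588, 181)
0.63 0.11 (588, 197)
316 243 [[0.18835106 0.1883691  0.18730438]
 [0.18768334 0.1874628  0.18772653]
 [0.18676938 0.18570533 0.18849088]] tip [[0.16696478 0.167845  ]
 [0.16633397 0.16576724]
 [0.16605191 0.16496266]
 [0.16414483 0.16508175]
 [0.16211483 0.16231054]]
(316, 243) [0.6219 0.096  0.1064] tool [0.0221 0.0009 0.0185]
(316, 240) [0.6216 0.096  0.1046] tool [0.0233 0.0009 0.0198]
(316, 247) [0.623  0.0961 0.108 ] tool [0.0203 0.0009 0.0177]
(303, 279) [0.6189 0.0898 0.1305] tool [ 0.0116 -0.0049 -0.0034]
(303, 283) [0.6165 0.0898 0.1342] tool [ 0.0115 -0.0048 -0.0079]
(331, 283) [0.6147 0.1022 0.1347] tool [ 0.0119  0.0077 -0.0088]
```

>>> move_arm(increments="0 0 -2 0 0 0 255;0 0 -2 0 0 0 255;0 0 -2 0 0 0 255;0 0 -2 0 0 0 255;0 0 -2 0 0 0 255;0 0 -2 0 0 0 255;0 0 -2 0 0 0 255;0 0 -2 0 0 0 255")

```text
time: 15.23
position: [0.6301, 0.0958, 0.1199]
tool_rot: [-0.099, 2.545, 0.032]
ft_force: [0.6, 0.4, 0.2]
grip_width: 0.007
grip_force: 0.0
```

>>> move_arm(increments="0 0 -0.5 0 0 0 255;0 0 -0.5 0 0 0 255;0 0 -0.5 0 0 0 255;0 0 -0.5 0 0 0 255;0 0 0 0 0 0 255;0 0 0 0 0 0 255;0 0 0 0 0 0 255;0 0 0 0 0 0 255")

```text
time: 15.9
position: [0.6301, 0.0958, 0.1181]
tool_rot: [-0.099, 2.545, 0.033]
ft_force: [0.4, -0.0, 0.5]
grip_width: 0.009
grip_force: 0.0
```

>>> move_arm(increments="0 0 -0.5 0 0 0 255;0 0 -0.5 0 0 0 255;0 0 0 0 0 0 255;0 0 0 0 0 0 255;0 0 0 0 0 0 255;0 0 0 0 0 0 255;0 0 0 0 0 0 255;0 0 0 0 0 0 255")

```text
time: 16.57
position: [0.6301, 0.0958, 0.117]
tool_rot: [-0.099, 2.546, 0.032]
ft_force: [-0.3, 0.1, -0.9]
grip_width: 0.003
grip_force: 0.0
```

>>> move_arm(increments="0 0 -0.5 0 0 0 255;0 0 -0.5 0 0 0 255;0 0 0 0 0 0 255;0 0 0 0 0 0 255;0 0 0 0 0 0 255;0 0 0 0 0 0 255;0 0 0 0 0 0 255;0 0 0 0 0 0 255")

```text
time: 17.23
position: [0.6301, 0.0958, 0.116]
tool_rot: [-0.099, 2.546, 0.032]
ft_force: [0.3, -0.2, 0.4]
grip_width: 0.006
grip_force: 0.0
```

>>> move_arm(increments="0 0 -0.5 0 0 0 255;0 0 -0.5 0 0 0 255;0 0 0 0 0 0 255;0 0 0 0 0 0 255;0 0 0 0 0 0 255;0 0 0 0 0 0 255;0 0 0 0 0 0 255;0 0 0 0 0 0 255")

```text
time: 17.9
position: [0.6301, 0.0958, 0.115]
tool_rot: [-0.099, 2.546, 0.032]
ft_force: [-0.7, 1.1, 0.4]
grip_width: 0.003
grip_force: 0.4
```

>>> move_arm(increments="0 0 -0.5 0 0 0 255;0 0 -0.5 0 0 0 255;0 0 0 0 0 0 255;0 0 0 0 0 0 255;0 0 0 0 0 0 255;0 0 0 0 0 0 255;0 0 0 0 0 0 255;0 0 0 0 0 0 255")

```text
time: 18.57
position: [0.6302, 0.0958, 0.1141]
tool_rot: [-0.099, 2.545, 0.032]
ft_force: [-1.2, 0.2, 3.6]
grip_width: 0.007
grip_force: 1.7
```

>>> move_arm(increments="0 0 -0.5 0 0 0 255;0 0 -0.5 0 0 0 255;0 0 0 0 0 0 255;0 0 0 0 0 0 255;0 0 0 0 0 0 255;0 0 0 0 0 0 255;0 0 0 0 0 0 255;0 0 0 0 0 0 255")

```text
time: 19.23
position: [0.6301, 0.0958, 0.113]
tool_rot: [-0.099, 2.546, 0.032]
ft_force: [-2.3, -0.9, 3.7]
grip_width: 0.005
grip_force: 2.1
```

>>> move_arm(increments="0 0 -0.5 0 0 0 255;0 0 -0.5 0 0 0 255;0 0 0 0 0 0 255;0 0 0 0 0 0 255;0 0 0 0 0 0 255;0 0 0 0 0 0 255;0 0 0 0 0 0 255;0 0 0 0 0 0 255")

```text
time: 19.9
position: [0.6302, 0.0958, 0.1122]
tool_rot: [-0.099, 2.545, 0.032]
ft_force: [-4.5, -0.3, 5.8]
grip_width: 0.008
grip_force: 3.1
```

>>> move_arm(increments="0 0 -0.5 0 0 0 255;0 0 -0.5 0 0 0 255;0 0 0 0 0 0 255;0 0 0 0 0 0 255;0 0 0 0 0 0 255;0 0 0 0 0 0 255;0 0 0 0 0 0 255;0 0 0 0 0 0 255")

```text
time: 20.57
position: [0.6303, 0.0959, 0.1113]
tool_rot: [-0.099, 2.545, 0.033]
ft_force: [-3.2, -0.7, 4.4]
grip_width: 0.006
grip_force: 3.1
```

>>> move_arm(increments="0 0 -0.5 0 0 0 255;0 0 0 0 0 0 255;0 0 0 0 0 0 255;0 0 0 0 0 0 255;0 0 0 0 0 0 255;0 0 0 0 0 0 255;0 0 0 0 0 0 255;0 0 0 0 0 0 255")

```text
time: 21.23
position: [0.6302, 0.0959, 0.1106]
tool_rot: [-0.099, 2.545, 0.033]
ft_force: [-1.6, -0.2, 4.9]
grip_width: 0.005
grip_force: 2.2
```

>>> move_arm(increments="0 0 -0.5 0 0 0 255;0 0 0 0 0 0 255;0 0 0 0 0 0 255;0 0 0 0 0 0 255;0 0 0 0 0 0 255;0 0 0 0 0 0 255;0 0 0 0 0 0 255;0 0 0 0 0 0 255")

```text
time: 21.9
position: [0.6299, 0.0958, 0.1098]
tool_rot: [-0.099, 2.546, 0.032]
ft_force: [-2.1, 0.1, 2.6]
grip_width: 0.011
grip_force: 1.8
```

The force rose to about 7 N near z = 0.112 and has dropped to about 3 N at 0.1098, so the switch has clicked at roughly 5.4 mm of roller travel. I hold here, then release.

>>> move_arm(increments="0 0 0 0 0 0 255;0 0 0 0 0 0 255;0 0 0 0 0 0 255;0 0 0 0 0 0 255;0 0 0 0 0 0 255;0 0 0 0 0 0 255;0 0 0 0 0 0 255;0 0 0 0 0 0 255")

```text
time: 22.57
position: [0.6301, 0.0958, 0.11]
tool_rot: [-0.099, 2.546, 0.033]
ft_force: [-2.1, -0.0, 2.7]
grip_width: 0.002
grip_force: 1.9
```

>>> move_arm(increments="0 0 0 0 0 0 255;0 0 0 0 0 0 255;0 0 0 0 0 0 255;0 0 0 0 0 0 255;0 0 0 0 0 0 255;0 0 0 0 0 0 255;0 0 0 0 0 0 255;0 0 0 0 0 0 255")

```text
time: 23.23
position: [0.6301, 0.0958, 0.11]
tool_rot: [-0.099, 2.545, 0.032]
ft_force: [-1.1, -1.0, 2.7]
grip_width: 0.008
grip_force: 1.9
```

>>> move_arm(increments="0 0 1 0 0 0 255;0 0 2 0 0 0 255;0 0 3 0 0 0 255;0 0 3 0 0 0 255;0 0 4 0 0 0 255;0 0 4 0 0 0 255;0 0 4 0 0 0 255;0 0 4 0 0 0 255")

```text
time: 23.9
position: [0.6301, 0.0958, 0.1354]
tool_rot: [-0.099, 2.546, 0.032]
ft_force: [-1.0, -0.1, 0.5]
grip_width: 0.004
grip_force: 0.0
```

Retreat the way I came.

>>> move_arm(increments="-5.6 -0.5 6.9 0 0 0 255;-5.6 -0.5 6.9 0 0 0 255;-5.6 -0.5 6.9 0 0 0 255;-5.6 -0.5 6.9 0 0 0 255;-5.6 -0.5 6.9 0 0 0 255;-5.6 -0.5 6.9 0 0 0 255;-5.6 -0.5 6.9 0 0 0 255;-5.6 -0.5 6.9 0 0 0 255")

```text
time: 24.57
position: [0.5847, 0.0918, 0.191]
tool_rot: [-0.1, 2.545, 0.032]
ft_force: [0.4, -0.4, 0.5]
grip_width: 0.002
grip_force: 0.0
```

>>> move_arm(increments="-5.3 -0.5 7.3 -0.14 1.75 0 255;-5.3 -0.5 7.3 -0.14 1.75 0 255;-5.3 -0.5 7.3 -0.14 1.75 0 255;-5.3 -0.5 7.3 -0.14 1.75 0 255;-5.3 -0.5 7.3 -0.14 1.75 0 255;-5.3 -0.5 7.3 -0.14 1.75 0 255;-5.3 -0.5 7.3 -0.14 1.75 0 255;-5.3 -0.5 7.3 -0.14 1.75 0 255")

```text
time: 25.23
position: [0.5422, 0.0879, 0.2495]
tool_rot: [-0.109, 2.792, 0.021]
ft_force: [0.7, 0.1, 0.5]
grip_width: 0.008
grip_force: 0.0
```

```bash
python3 - <<'E'
from h import *
s=ctrl.get_state(); print(s['time'],s['position'],s['ft_force'])
a=ctrl.get_image('scene'); b=ctrl.get_image('top'); P=pts(b); Pa=pts(a)
x=np.hstack([cv2.resize(a['frame'][150:350,180:380],(400,400)),cv2.resize(b['frame'][120:360,180:420],(400,400))])
cv2.imwrite('pics/g.png',x[:,:,::-1])
print('roller',Pa[277,264:268].round(3))
for u in (250,345):
    print([tuple((1000*P[v,u]).astype(int)) for v in range(170,225,4)])
E
```

```text
25.2333 [0.54223029 0.08788054 0.2495393 ] [0.74033404 0.06307947 0.51148401]
roller [[0.627 0.097 0.111]
 [0.625 0.096 0.11 ]
 [0.623 0.097 0.111]
 [0.621 0.097 0.113]]
[(np.int64(769), np.int64(124), np.int64(0)), (np.int64(759), np.int64(124), np.int64(-2)), (np.int64(747), np.int64(124), np.int64(1)), (np.int64(736), np.int64(123), np.int64(7)), (np.int64(694), np.int64(107), np.int64(149)), (np.int64(677), np.int64(103), np.int64(186)), (np.int64(660), np.int64(98), np.int64(226)), (np.int64(644), np.int64(94), np.int64(261)), (np.int64(630), np.int64(90), np.int64(294)), (np.int64(620), np.int64(90), np.int64(300)), (np.int64(613), np.int64(90), np.int64(295)), (np.int64(605), np.int64(91), np.int64(294)), (np.int64(632), np.int64(117), np.int64(70)), (np.int64(622), np.int64(117), np.int64(68))]
[(np.int64(761), np.int64(-121), np.int64(7)), (np.int64(724), np.int64(-114), np.int64(120)), (np.int64(705), np.int64(-112), np.int64(160)), (np.int64(686), np.int64(-109), np.int64(203)), (np.int64(669), np.int64(-106), np.int64(240)), (np.int64(654), np.int64(-104), np.int64(275)), (np.int64(640), np.int64(-102), np.int64(301)), (np.int64(423), np.int64(-38), np.int64(1396)), (np.int64(623), np.int64(-102), np.int64(301)), (np.int64(616), np.int64(-102), np.int64(295)), (np.int64(646), np.int64(-114), np.int64(71)), (np.int64(636), np.int64(-114), np.int64(71)), (np.int64(625), np.int64(-114), np.int64(75)), (np.int64(615), np.int64(-113), np.int64(76))]
```

View pics/g.png

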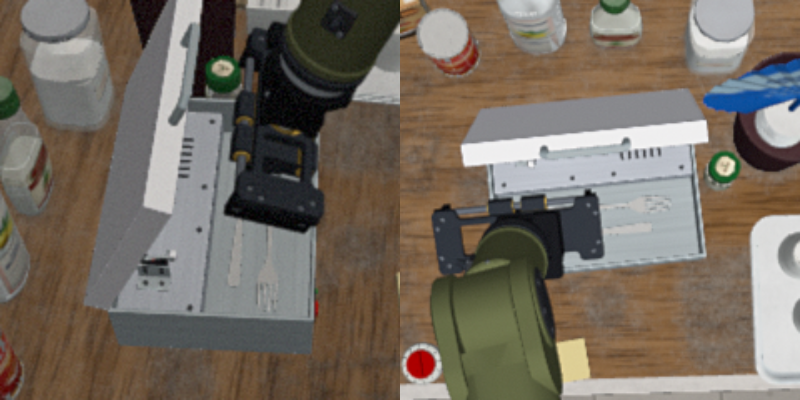

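The hood's slope in the top depth image (0.45, against 0.447 for 1.15 rad) shows it fully raised. The roller is back at rest at 111 mm, the cutlery and jar are undisturbed, and the arm is clear.

```bash
python3 -c "
from bench import ctrl
print(ctrl.close_job())"
```

```text
the job is handed in; nothing more can be done
None
```

The job is handed in: the hood stands open at its stop, and the lid switch was pressed to its click (about 5 mm of roller travel), held for over a second and let spring back, with nothing around or in the box seen to move.

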